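Set and lock the rotation stage

ROBOT

A 7-joint arm with a two-finger parallel gripper is mounted at the origin on a cart in front of the work surface, level with it; the furniture and walls round the work are solid. World frame = base frame: x ahead of the robot, y to its left, z up, the work surface at z = 0. Lengths are in mm, angles in rad, forces in N, time in s.
With the tool pointing down it reaches from about 400 to 850 mm from the base axis. Payload 6.9 kg.
Tool frame: the origin (TCP) lies midway between the tips of the shut fingers; the grasp point (between the pads) lies 19 mm behind it; z points along the fingers, y is the direction in which the jaws open and shut (so a half turn about z gives the same grasp; the last joint's range is limited). The gripper opens to 85 mm and grips with 20 to 120 N. Pads are 22 mm wide; open, the fingers measure 114 mm over their backs; the gripper's body (76 mm by 85 mm) begins 54 mm behind the grasp point. The pads swing forward as they close: fully open they stand 13 mm farther back than shut.
Start: joints at [1.387, 0.507, -0.238, 1.5, 0.126, 1.149, -0.155], TCP at [178.571, -598.935, 207.975] pointing down, gripper open.
Joint ranges: [-3.08, 3.08], [-0.24, 2.05], [-1.43, 1.35], [0, 2.5], [-1.52, 4.66], [0.17, 1.96], [-2.89, 2.89]. Speed limits (rad/s): [2.39, 2.39, 3.14, 3.14, 3.14, 3.14, 3.14].

INTERFACE

Orientations are given as [roll, pitch, yaw] about the fixed x, y, z axes, in that order (R = Rz(yaw) Ry(pitch) Rx(roll)).
In Python, from cell import readout, optics, bot gives the robot as it stands.
- The arm moves only by the tool step_arm, never from a script. Its argument "commands" is a list that holds one entry, the list of rows, each a list of 7 numbers: the turn, a rotation vector about the tool's x, y, z in degrees, then the shift along the tool's x, y, z in cm, then the closure, from 0 (fully open) to 1 (shut). In form: [[[ax, ay, az, dx, dy, dz, gripper], ...]]. A call has 1 to 5 rows; each row shifts and turns the commanded pose from where the row before left it, along the tool's axes as they then stand; what a row does not reach is not made up. A row lasts 1/8 s, in which the tool goes at most 62.5 mm and 10.7 degrees, less where a joint would pass 70% of its speed; a pose out of reach is approached as far as the arm can. A call with a gripper value outside its range is refused whole. The fingers move at their own pace and stop on an object; "grip_force" is the grip in N (left out, the last holds). Time passes only in rows, so rows that do not move let the fingers close. It gives the time, the measured TCP pose, the force and the opening at its end, in the units of the state.
- readout.observe(): the state, without advancing time (a new reading comes with each control period).
- optics.capture(name): name is "side" or "top"; returns a dict with "pixels" (420x560x3 uint8, blue, green, red), "fx", "fy", "cx", "cy" (pixels), "R" (3x3) and "t" (3): a world point X has camera coordinates R X + t. Camera axes: x right, y down, z forward; pixel columns grow to the right and rows downward; lengths in mm; the calibration is good to about 2 mm. A picture is of the moment at which its call begins. There is no depth.
- bot.close_job(): hands the job in, once; it reports no verdict.
The state is a dict: "time": time; "joint_positions": joint angles; "qvel": joint speeds; "tau": joint torques, N m; "tcp_pos": TCP position; "orientation": TCP orientation; "force": force on the tool from outside, world axes, zero at the start; "wrist_torque": the same for the moment, N m; "width": opening from 0.0 (shut) to 1.0 (fully open).
Only numpy, scipy, OpenCV 4.12 (cv2) and the standard library are available. Lean on these libraries where they do the work, as an engineer would, in place of code of your own. Each camera call takes 0.05 s, during which the arm holds its last target. There are 200 camera calls.

TASK

Set the hand-turned rotation stage: with a fingertip, gently push the upright stud on its round dial, either way round, until the dial's index line is lined up with the one long line of the scale ring around it. Then push the locking tab fully in towards the dial with a fingertip and draw back. Only push; do not pinch or lift anything, and leave the beaker, the vial and the tape roll where they stand.

Things in the scene. Friction and masses are not known exactly. Their poses are not given: they have to be found in the camera images.
- stage_base: grey base plate of the rotation stage, fixed to the worktop, 245 x 190 mm and 14 mm thick, top at z = 0.014. Origin on the underside, on the dial's vertical turning axis. Its x axis points from the locking tab to the dial; the plate runs from x = -150 to +95 mm and y = -95 to +95 mm in this frame. Its place and heading on the worktop vary; a tall fixed computer case stands well to the right of it (about x > 0.48, y < -0.40): swing round it with the arm drawn in.
- dial: bare aluminium disc, 116 mm in diameter, its flat top 28 mm above the worktop, turning freely past a full turn on the vertical axis of the base; light friction (about 0.08 N m), so it stays where it is left. Origin on the turning axis at worktop height; z up, x along its index line, a dark line 4 mm wide that runs outward to the rim.
- index_end (a point): outer end of the dial's index line: on the dial, 59 mm from the axis, at the height of the dial's top. Its distance from line_end is 0 when the lines meet.
- stud_top (a point): centre of the top of the dial's upright dark steel stud, a round pin 14 mm in diameter that stands 27 mm above the dial's flat top, 38 mm from the axis, straight opposite the index line.
- scale_ring: fixed aluminium ring round the dial, inner diameter 117 mm, outer 160 mm, its top level with the dial's (28 mm above the worktop), with a dark line every 10 degrees: 35 short thin ones (7 mm) and a single long wide one (19.5 x 4 mm, right across the ring). Origin on the turning axis, 14 mm above the worktop; its x axis points along the long line.
- line_end (a point): inner end of the ring's long line, 59 mm from the axis, at the height of the ring's top.
- lock_tab (a joint): travel of the locking tab in m: 0 fully out, 0.014 fully in (end stop). It slides along the base's +x axis, towards the dial, with light friction (about 1.5 N), and stays where it is left. It does not hold the dial.
- tab_back (a point): point on the back face of the locking tab (the face away from the dial, to be pushed), 40 mm above the worktop; it moves with the tab. The tab is a black upright block 26 mm wide and 14 mm thick, its top 50 mm above the worktop, between two low rails (tops 24 mm above the worktop) that end 14 mm behind the back face of the fully drawn-out tab.
- beaker: loose glass beaker, 64 mm in diameter, 83 mm tall, beside the stage; origin at the centre of its underside. Leave it.
- vial: loose capped vial, 24 mm in diameter, 51 mm tall, beside the stage; origin at the centre of its underside. Leave it.
- tape_roll: loose roll of tape, 72 mm in diameter, 19 mm high, behind the stage; origin at the centre of its underside. Leave it.

How it is judged (in metres and radians):
On the way, in this order (a step that is already met when the one before it is completed fails the run):
1. the dial's index line is lined up with the long line, with the tab still out (horizontal distance between index_end and line_end below 0.0035 m and value of joint lock_tab below 0.006 m), for 0.3 s.
2. the locking tab is pushed fully in (value of joint lock_tab above 0.0115 m), for 0.2 s.
At the end, for the whole second after the job is handed in: The outer end of the index line is within 3.5 mm of the inner end of the ring's long line (less than a line's width, about 3.4 degrees), the dial is at rest, the locking tab is pushed in at least 11.5 of its 14 mm, and beaker, vial and tape roll are within 20 mm of where they stood (horizontal distance between index_end and line_end below 0.0035 m and value of joint lock_tab above 0.0115 m and angular speed of dial below 0.05 rad/s and distance of each of beaker, vial, tape_roll from where it was at the start of the episode below 0.02 m); the robot touches nothing.
It fails at once if the tab is pushed in while the dial is off the long line (value of joint lock_tab above 0.007 m and not (horizontal distance between index_end and line_end below 0.0045 m)).
It fails at once if the dial or its stud is pinched or pressed hard (over 32 N) (contact force between the fingers and dial above 32 N).
It fails at once if the beaker is lifted, carried or pushed more than 20 mm (distance of beaker from where it was at the start of the episode above 0.02 m).
It fails at once if the capped vial is lifted, carried or pushed more than 20 mm (distance of vial from where it was at the start of the episode above 0.02 m).
It fails at once if the tape roll is lifted, carried or pushed more than 20 mm (distance of tape_roll from where it was at the start of the episode above 0.02 m).
It also fails if it takes over 64 s, if anything falls off the work surface, if the arm or the gripper's body presses on something with over 40 N, if the wrist force passes 120 N, or if a joint passes its speed limit or range.

## Working session

There is one attempt and no reset: what is moved stays moved. The work goes in short steps, Python scripts to look and compute and a tool call to move; the robot and the scene stay as the last step left them, time stands still between calls to the robot, and variables do not carry over. Pictures are saved under pics/ and viewed, about 8 in all and at most 12, crops included, and the job is handed in when it is done.

Besides the shell and the picture viewer there is one more tool, called after "Request:" by a JSON object that holds its "name" and its "arguments", one argument or row to a line. step_arm: Moves the arm, as the interface text tells. Its arguments: {"type":"object","properties":{"commands":{"type":"array","items":{"type":"array","items":{"type":"array","items":{"type":"number"}}}},"grip_force":{"type":"number"}},"required":["commands"]}

```bash
mkdir -p pics
python3 - <<'E'
from cell import readout, optics
import cv2,numpy as np
s=readout.observe();print({k:np.round(v,3).tolist() for k,v in s.items()})
for n in("top","side"):
    c=optics.capture(n);cv2.imwrite(f"pics/{n}0.png",c["pixels"]);print(n,{k:np.round(c[k],4).tolist() for k in("fx","fy","cx","cy","R","t")})
E
```

```text
{'time': 0.0, 'joint_positions': [1.386, 0.508, -0.238, 1.501, 0.126, 1.149, -0.155], 'qvel': [0.0, -0.0, -0.001, 0.002, 0.002, -0.001, -0.001], 'tau': [-0.001, -62.059, -2.188, -24.965, 0.012, 0.012, 0.0], 'tcp_pos': [178.381, -598.45, 207.156], 'orientation': [-3.14, 0.0, 0.29], 'force': [0.572, 0.26, 0.428], 'wrist_torque': [-0.065, 0.011, -0.047], 'width': 0.997}
top {'fx': 384.8993, 'fy': 384.8993, 'cx': 277.8929, 'cy': 217.5586, 'R': [[-0.0782, -0.9969, -0.0007], [-0.9748, 0.0766, -0.2097], [0.2091, -0.0157, -0.9778]], 't': [-44.1494, 659.9021, 770.2703]}
side {'fx': 432.6511, 'fy': 432.6511, 'cx': 274.787, 'cy': 205.1159, 'R': [[0.7948, -0.6068, -0.005], [-0.3823, -0.4943, -0.7807], [0.4713, 0.6224, -0.6249]], 't': [-575.5159, 265.1105, 651.8005]}
```

View pics/top0.png

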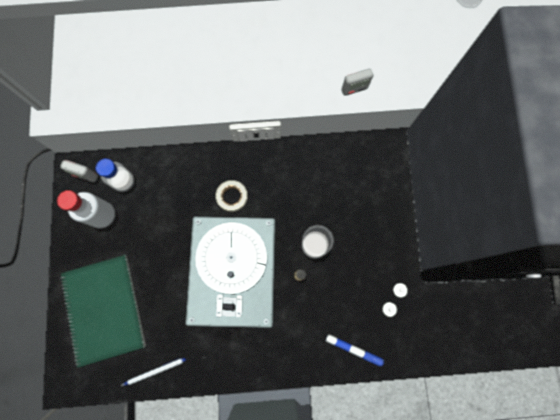

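View pics/side0.png

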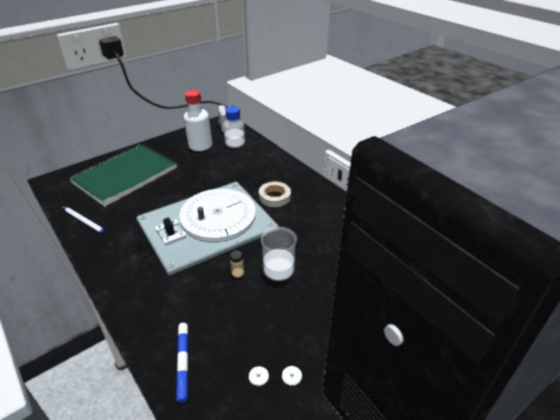

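Top view: dial centre near (231,258), index line pointing up (away from the robot), stud at (230,274), and what may be the long line at right (265,263). The tab is at (229,307), the vial at (300,275) and the beaker at (317,242). I'll rectify at z=28 to measure.

```bash
cat > h.py <<'E'
from cell import readout, optics
import cv2,numpy as np
def P(c): return np.diag([1,1,1.])@np.array([[c["fx"],0,c["cx"]],[0,c["fy"],c["cy"]],[0,0,1]])@np.c_[c["R"],c["t"]]
def px2w(c,u,v,z):
    M=P(c); H=np.c_[M[:,0],M[:,1],M[:,2]*z+M[:,3]]; w=np.linalg.solve(H,[u,v,1]); return w[:2]/w[2]
def w2px(c,X): q=P(c)@np.r_[X,1]; return q[:2]/q[2]
def rect(c,z,x0,y0,span,n=600):
    # world view: up=+x, left=+y ; centre x0,y0
    k=span/n; A=np.array([[0,-k,x0+span/2],[-k,0,y0+span/2],[0,0,1]])
    M=P(c); H=np.c_[M[:,0],M[:,1],M[:,2]*z+M[:,3]]@A
    return cv2.warpPerspective(c["pixels"],H,(n,n),flags=cv2.INTER_CUBIC|cv2.WARP_INVERSE_MAP)
E
python3 - <<'E'
from h import *
c=optics.capture("top");s=optics.capture("side")
x,y=px2w(c,231,258,28);print(x,y)
a=rect(c,28,x,y,200,400);b=rect(s,28,x,y,200,400)
for n,u,v,z in(("tab",229,306,50),("stud",230,273,55),("vial",300,274,51),("beaker",317,242,0),("tape",232,195,19)):print(n,px2w(c,u,v,z))
for n,u,v,z in(("tab",169,222,50),("stud",201,209,55),("vial",237,255,51)):print(n,px2w(s,u,v,z))
cv2.imwrite("pics/r.png",np.hstack([a,b]))
E
```

```text
579.1051414662412 15.846302779390758
tab [474.67426886  22.98190147]
stud [543.81914936  16.62644737]
vial [ 530.13016329 -133.89585258]
beaker [ 603.99227331 -183.30445484]
tape [727.76789999   6.73424731]
tab [476.48359771  21.09965665]
stud [544.59965472  12.2676565 ]
vial [ 532.23962973 -138.80443418]
```

View pics/r.png

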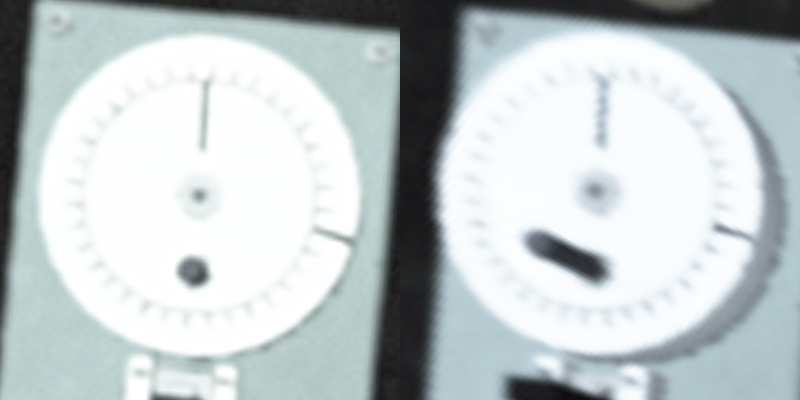

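Rectified views: dial centre ≈ (583,17). The index points about −3.5° from world +x, and the long line lies at about −107°. I'll turn the dial about 103° clockwise, with the stud sweeping round the left side. First I need a planner for the row numbers.

```bash
cat > plan.py <<'E'
import sys,numpy as np
from scipy.spatial.transform import Rotation as R
from cell import readout
def plan(wps,g=1):
    """wps: (x,y,z,yaw_deg,rows) ; prints rows in the tool's axes"""
    s=readout.observe(); p=np.array(s["tcp_pos"]); r=R.from_euler("xyz",s["orientation"])
    print("now",np.round(p,1),np.round(np.degrees(s["orientation"]),1),np.round(s["force"],1),round(s["time"],2),"q7",round(s["joint_positions"][6],2))
    for x,y,z,yaw,n in wps:
        t=R.from_euler("xyz",[180,0,yaw],degrees=True); rv=(r.inv()*t).as_rotvec(); d=(np.array([x,y,z])-p)/n
        for i in range(n):
            print(np.round(np.r_[np.degrees(rv)/n,r.inv().apply(d)/10,g],2).tolist()); r=r*R.from_rotvec(rv/n)
        p=np.array([x,y,z]); r=t
if __name__=="__main__": plan(eval(sys.argv[1]))
E
python3 plan.py "[(330,-310,208,50,8),(520,-30,150,90,8)]"
```

```text
now [ 178.5 -598.6  207.5] [-179.9    0.    16.6] [-0.4 -0.  -1.1] 0.2 q7 -0.15
[-0.01, -0.0, -4.17, 2.85, -2.92, -0.0, 1.0]
[-0.01, -0.0, -4.17, 3.05, -2.7, -0.0, 1.0]
[-0.01, -0.0, -4.17, 3.24, -2.47, -0.0, 1.0]
[-0.01, -0.0, -4.17, 3.41, -2.23, -0.0, 1.0]
[-0.01, -0.0, -4.17, 3.56, -1.98, -0.01, 1.0]
[-0.01, -0.0, -4.17, 3.7, -1.71, -0.01, 1.0]
[-0.01, -0.0, -4.17, 3.81, -1.44, -0.01, 1.0]
[-0.01, -0.0, -4.17, 3.91, -1.16, -0.01, 1.0]
[0.0, 0.0, -5.0, 4.21, -0.43, 0.72, 1.0]
[0.0, 0.0, -5.0, 4.23, -0.06, 0.72, 1.0]
[0.0, 0.0, -5.0, 4.22, 0.31, 0.72, 1.0]
[0.0, 0.0, -5.0, 4.18, 0.67, 0.73, 1.0]
[0.0, 0.0, -5.0, 4.1, 1.03, 0.73, 1.0]
[0.0, 0.0, -5.0, 4.0, 1.39, 0.73, 1.0]
[0.0, 0.0, -5.0, 3.86, 1.73, 0.73, 1.0]
[0.0, 0.0, -5.0, 3.69, 2.06, 0.73, 1.0]
```

Request:
{"name": "step_arm", "arguments": {
  "commands": [
    [[0,0,-4.2,2.85,-2.9,0,1],[0,0,-4.2,3.05,-2.7,0,1],[0,0,-4.2,3.25,-2.5,0,1],[0,0,-4.2,3.4,-2.2,0,1],[0,0,-4.2,3.55,-2.0,0,1]]
  ],
  "grip_force": 30
}}

```text
time: 0.82
tcp_pos: [273.5, -417.2, 207.9]
orientation: [-3.142, -0.0, 0.659]
force: [0.6, -0.8, -0.0]
width: -0.003
```

Request:
{"name": "step_arm", "arguments": {
  "commands": [
    [[0,0,-4.2,3.7,-1.7,0,1],[0,0,-4.2,3.8,-1.45,0,1],[0,0,-4.2,3.9,-1.15,0,1]]
  ]
}}

```text
time: 1.2
tcp_pos: [329.8, -309.0, 208.0]
orientation: [3.141, 0.0, 0.879]
force: [1.1, 0.5, 0.7]
width: -0.001
```

Request:
{"name": "step_arm", "arguments": {
  "commands": [
    [[0,0,-5,4.2,-0.4,0.7,1],[0,0,-5,4.2,-0.1,0.7,1],[0,0,-5,4.2,0.3,0.7,1],[0,0,-5,4.2,0.7,0.7,1]]
  ]
}}

```text
time: 1.7
tcp_pos: [424.4, -169.2, 179.9]
orientation: [3.141, 0.0, 1.228]
force: [0.4, -0.5, -0.7]
width: 0.0
```

Request:
{"name": "step_arm", "arguments": {
  "commands": [
    [[0,0,-5,4.1,1.0,0.7,1],[0,0,-5,4.0,1.4,0.7,1],[0,0,-5,3.9,1.7,0.7,1],[0,0,-5,3.4,2.0,0.7,1],[0,0,0,0,0,0,1]]
  ]
}}

```text
time: 2.33
tcp_pos: [518.1, -28.8, 151.6]
orientation: [3.141, -0.002, 1.58]
force: [-0.7, -1.2, 0.1]
width: -0.006
```

```bash
python3 plan.py "[(544,-27,80,90,2),(544,-27,38,90,2)]"; python3 -c "
from h import *
c=optics.capture('top');cv2.imwrite('pics/a.png',c['pixels'][150:350,130:370].repeat(2,0).repeat(2,1))"
```

```text
now [518.1 -28.8 151.6] [ 1.80e+02 -1.00e-01  9.05e+01] [-0.7 -1.2  0.1] 2.33 q7 -0.36
[0.01, -0.07, 0.26, 0.07, 1.3, 3.58, 1.0]
[0.01, -0.07, 0.26, 0.08, 1.3, 3.58, 1.0]
[0.0, 0.0, 0.0, 0.0, -0.0, 2.1, 1.0]
[0.0, 0.0, 0.0, 0.0, -0.0, 2.1, 1.0]
```

View pics/a.png

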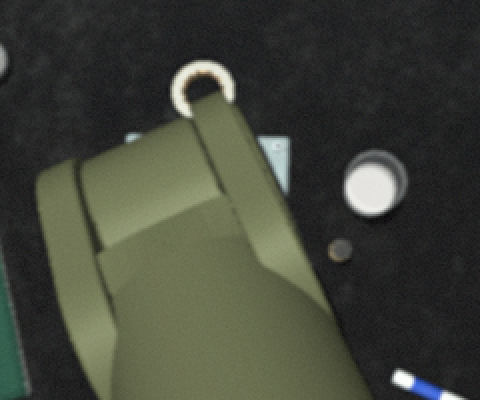

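The arm hides the stage from the top camera; beaker and vial are clear of it. I'll descend and check from the side.

Request:
{"name": "step_arm", "arguments": {
  "commands": [
    [[0,0,0,0.1,1.3,3.6,1],[0,0,0,0.1,1.3,3.6,1],[0,0,0,0,0,2.0,1],[0,0,0,0,0,2.0,1],[0,0,0,0,0,0,1]]
  ]
}}

```text
time: 3.0
tcp_pos: [541.5, -31.7, 39.0]
orientation: [-3.138, 0.001, 1.572]
force: [-0.6, 0.9, 0.2]
width: 0.003
```

Run:
```python
from h import *
from plan import plan
plan([])
c=optics.capture('side');cv2.imwrite('pics/b.png',cv2.resize(c['pixels'][150:290,120:310],None,fx=4,fy=4,interpolation=cv2.INTER_CUBIC))
```

```text
now [541.5 -31.7  39. ] [-179.8    0.    90.1] [-0.6  0.9  0.2] 3.0 q7 -0.49
```

View pics/b.png

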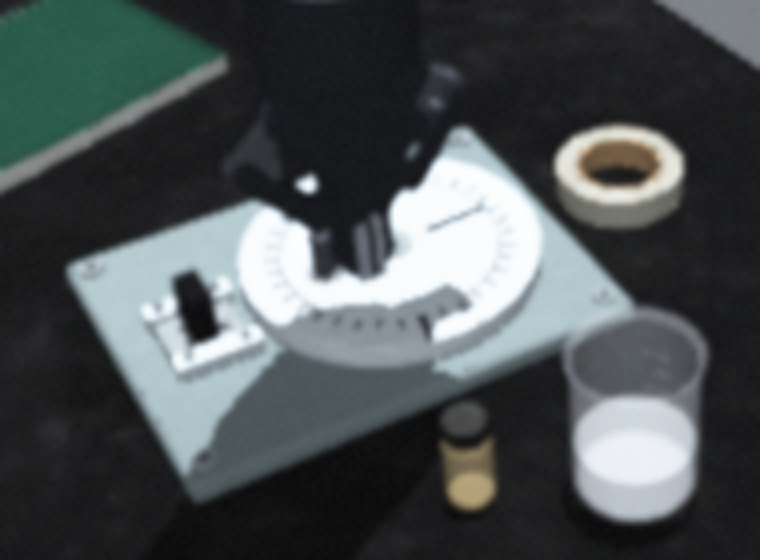

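Run:
```python
from h import *
c=optics.capture('side')
for X in([541.5,-31.7,39],[544.5,15,28],[544.5,15,55],[583,17,28]):print(X,((w2px(c,X)-[120,150])*4).round())
```

```text
[541.5, -31.7, 39] [366. 307.]
[544.5, 15, 28] [327. 274.]
[544.5, 15, 55] [321. 233.]
[583, 17, 28] [388. 243.]
```

Run:
```python
from h import *
c=optics.capture('side');p=c['pixels'][190:245,180:250]
p=cv2.resize(p,None,fx=8,fy=8,interpolation=cv2.INTER_CUBIC)
f=p/255.
cv2.imwrite('pics/d.png',np.hstack([(f**.5*255).astype('u1')[:, :400],(np.clip((f-.75)*4,0,1)*255).astype('u1')[:, :400]]))
```

```text
(no output)
```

View pics/d.png

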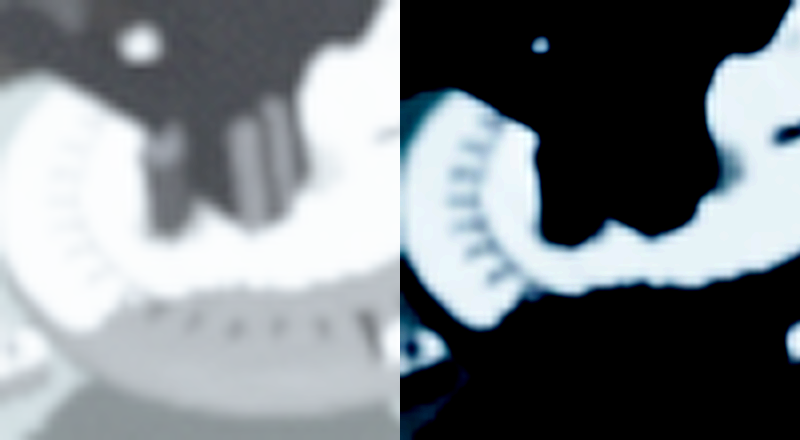

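In the side view the stud spans (201,207–219). The dark fingertip appears to end at (211,219), about 7 px above where the TCP projects (211.5,226.7), so the tip could be higher than reported. I'll lower it to z≈33 and make a short test push.

Request:
{"name": "step_arm", "arguments": {
  "commands": [
    [[0,0,0,0,-0.3,0.3,1],[0,0,0,0,0,0.3,1],[0,0,0,1.0,0,0,1],[0,0,0,1.0,0,0,1],[0,0,0,0,0,0,1]]
  ]
}}

```text
time: 3.78
tcp_pos: [540.1, -8.3, 34.2]
orientation: [3.141, -0.001, 1.577]
force: [0.2, -0.8, 0.6]
width: -0.0
```

Request:
{"name": "step_arm", "arguments": {
  "commands": [
    [[0,0,0,0.6,0,0,1],[0,0,0,0.6,0,0,1],[0,0,0,0.6,0,0,1],[0,0,0,0.6,0,0,1]]
  ]
}}

```text
time: 4.28
tcp_pos: [539.8, 14.3, 34.0]
orientation: [-3.142, -0.0, 1.574]
force: [0.7, 0.5, -0.3]
width: 0.003
```

Run:
```python
from h import *
from plan import plan
plan([])
c=optics.capture('side');p=c['pixels'][175:245,160:260]
p=cv2.resize(p,None,fx=8,fy=8,interpolation=cv2.INTER_CUBIC)
print(w2px(c,readout.observe()["tcp_pos"]))
cv2.imwrite('pics/e.png',((p/255.)**.6*255).astype('u1'))
```

```text
now [539.8  14.3  34. ] [-180.    -0.    90.2] [ 0.7  0.5 -0.3] 4.28 q7 -0.58
[199.35537198 216.96143828]
```

View pics/e.png

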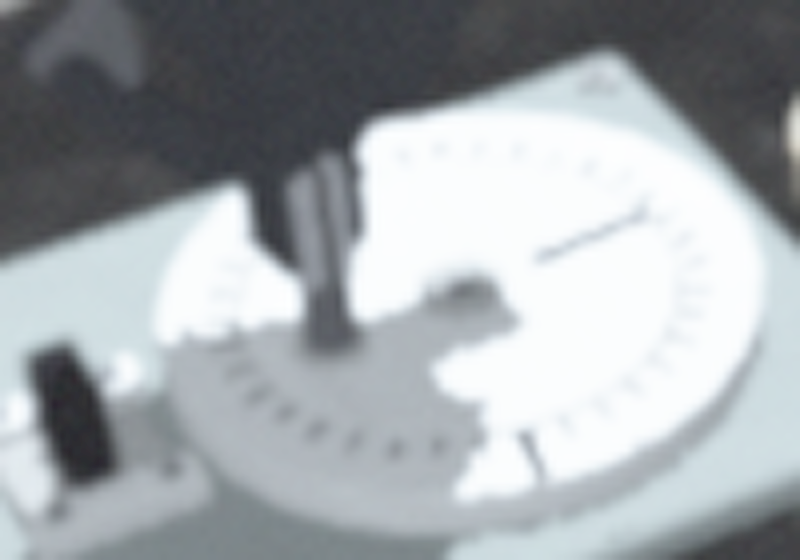

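The finger passed over the stud without moving it. Its tip shows at (197.5,209), which matches z≈55 at the reported x,y, so the tip is about 20 mm higher than the reported TCP. I'll back off and go 14 mm lower, watching the force.

Request:
{"name": "step_arm", "arguments": {
  "commands": [
    [[0,0,0,-1.5,-0.3,0,1],[0,0,0,-1.5,0,0,1],[0,0,0,-0.9,0,0,1],[0,0,0,0,0,0,1]]
  ]
}}

```text
time: 4.82
tcp_pos: [537.0, -26.8, 33.9]
orientation: [-3.141, 0.0, 1.572]
force: [-0.1, 0.8, -0.1]
width: -0.0
```

Request:
{"name": "step_arm", "arguments": {
  "commands": [
    [[0,0,0,0,0,0.3,1],[0,0,0,0,0,0.3,1],[0,0,0,0,0,0,1]]
  ]
}}

```text
time: 5.2
tcp_pos: [536.8, -24.6, 27.7]
orientation: [-3.141, -0.0, 1.575]
force: [0.1, -0.4, 0.3]
width: 0.002
```

Request:
{"name": "step_arm", "arguments": {
  "commands": [
    [[0,0,0,0,0,0.2,1],[0,0,0,0,0,0.2,1],[0,0,0,0,0,0,1]]
  ]
}}

```text
time: 5.58
tcp_pos: [536.8, -25.1, 23.8]
orientation: [-3.141, -0.0, 1.574]
force: [-0.6, -0.9, -0.1]
width: 0.001
```

Request:
{"name": "step_arm", "arguments": {
  "commands": [
    [[0,0,0,0,0,0.2,1],[0,0,0,0,0,0.2,1],[0,0,0,0,0,0,1]]
  ]
}}

```text
time: 5.95
tcp_pos: [536.8, -25.1, 19.8]
orientation: [-3.141, -0.0, 1.574]
force: [-0.5, -0.0, -0.4]
width: -0.001
```

Run:
```python
from h import *
from plan import plan
plan([])
c=optics.capture('side');p=c['pixels'][175:245,160:260]
p=cv2.resize(p,None,fx=8,fy=8,interpolation=cv2.INTER_CUBIC)
t=np.array(readout.observe()["tcp_pos"]);print([w2px(c,t+[0,0,k]).round(1) for k in(0,15,20)])
cv2.imwrite('pics/f.png',((p/255.)**.6*255).astype('u1'))
```

```text
now [536.8 -25.1  19.8] [-180.    -0.    90.2] [-0.5 -0.  -0.4] 5.95 q7 -0.53
[array([208.9, 233.1]), array([208.1, 227.6]), array([207.9, 225.7])]
```

View pics/f.png

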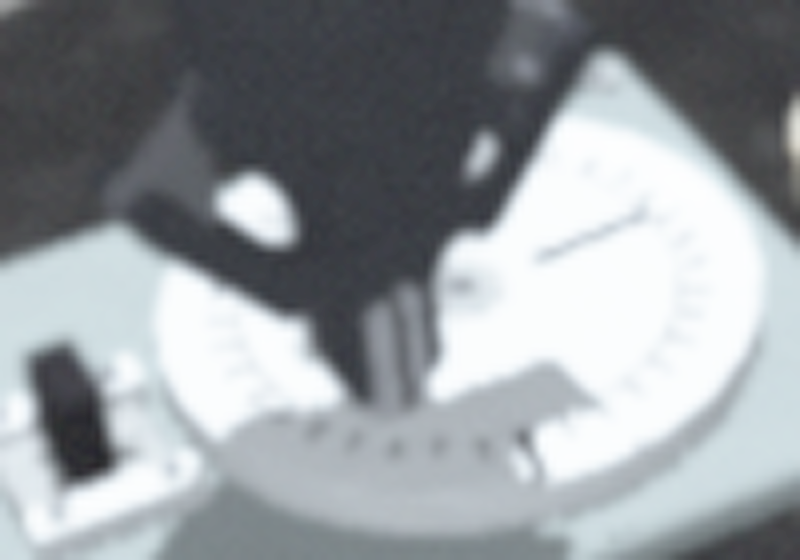

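The tip now shows at (208.7,226.3), so it is really at z≈39, about 11 mm above the dial, and the stud is behind it. Next I'll plan the arc push with the tool turning with the dial.

```bash
cat > arc.py <<'E'
import sys,numpy as np
from plan import plan
C=np.array([582.8,16.8])
def pose(phi,d=18,z=20,n=1):
    th=np.radians(176.5-phi); p=C+38*np.array([np.cos(th),np.sin(th)])-d*np.array([np.sin(th),-np.cos(th)])
    return (*p,z,86.5-phi,n)
if __name__=="__main__": plan([pose(*a) for a in eval(sys.argv[1])])
E
python3 arc.py "[(0,26,20,2),(0,18,20,2)]+[(6*k,18) for k in range(1,4)]"
```

```text
now [536.9 -25.1  19.9] [-180.    -0.    90.2] [ 0.7 -0.3 -0. ] 6.0 q7 -0.53
[-0.0, -0.0, 1.85, 0.91, 0.32, -0.0, 1.0]
[-0.0, -0.0, 1.85, 0.92, 0.29, -0.0, 1.0]
[0.0, 0.0, 0.0, 0.4, -0.0, -0.0, 1.0]
[0.0, 0.0, 0.0, 0.4, -0.0, -0.0, 1.0]
[0.0, -0.0, 6.0, 0.41, -0.17, -0.0, 1.0]
[0.0, -0.0, 6.0, 0.41, -0.17, -0.0, 1.0]
[0.0, -0.0, 6.0, 0.41, -0.17, -0.0, 1.0]
```

Request:
{"name": "step_arm", "arguments": {
  "commands": [
    [[0,0,1.8,0.9,0.3,0,1],[0,0,1.8,0.9,0.3,0,1],[0,0,0,0.4,0,0,1],[0,0,0,0.4,0,0,1]]
  ]
}}

```text
time: 6.5
tcp_pos: [543.5, 0.6, 20.0]
orientation: [-3.141, 0.001, 1.512]
force: [-0.9, -3.6, 1.3]
width: -0.0
```

Request:
{"name": "step_arm", "arguments": {
  "commands": [
    [[0,0,6,0.41,-0.17,0,1],[0,0,6,0.41,-0.17,0,1],[0,0,6,0.41,-0.17,0,1],[0,0,6,0.41,-0.17,0,1],[0,0,6,0.41,-0.17,0,1]]
  ]
}}

```text
time: 7.12
tcp_pos: [540.7, 21.3, 20.0]
orientation: [3.141, 0.002, 0.984]
force: [-0.2, -3.5, 0.4]
width: -0.005
```

```bash
python3 arc.py "[(36,18),(42,18)]"
python3 - <<'E'
from h import *
c=optics.capture('side');cv2.imwrite('pics/g.png',cv2.resize(c['pixels'][175:245,160:260],None,fx=8,fy=8,interpolation=cv2.INTER_CUBIC))
E
```

```text
now [540.7  21.3  20. ] [1.80e+02 1.00e-01 5.64e+01] [-0.2 -3.5  0.4] 7.12 q7 -1.05
[0.03, 0.09, 5.86, 0.55, -0.21, -0.01, 1.0]
[0.0, -0.0, 6.0, 0.41, -0.17, -0.0, 1.0]
```

View pics/g.png

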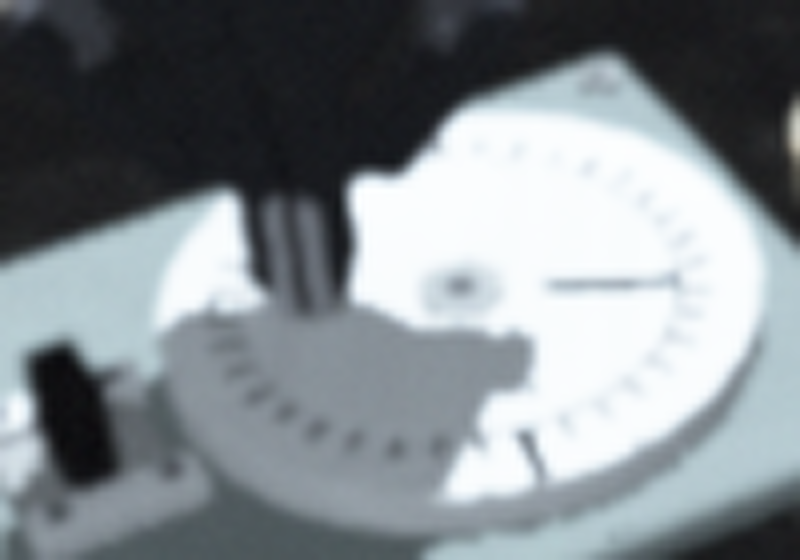

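The index has turned and now points to (680,280) in the crop; the push works at 3.5 N. I'll measure angles numerically from now on.

```bash
cat > ang.py <<'E'
from h import *
from scipy.ndimage import median_filter
def meas(name,C=None):
    c=optics.capture(name); C=C or {"side":(584,17.3),"top":(581.6,16.3)}[name]
    g=cv2.cvtColor(c["pixels"],cv2.COLOR_BGR2GRAY).astype("f4")
    th=np.radians(np.arange(-180,180,.5)); out={}
    for k,(r0,r1) in {"index":(32,54),"long":(66,77)}.items():
        r=np.arange(r0,r1,1.); T,Rr=np.meshgrid(th,r,indexing="ij")
        X=np.stack([C[0]+Rr*np.cos(T),C[1]+Rr*np.sin(T),28+0*T,1+0*T],-1)@P(c).T
        uv=(X[...,:2]/X[...,2:]).astype("f4")
        v=cv2.remap(g,uv[...,0],uv[...,1],cv2.INTER_CUBIC)
        d=median_filter(v,(41,1),mode="wrap")-v; d=np.median(d,1)
        w=np.degrees(th); top=[]
        e=d.copy()
        for _ in range(3):
            i=e.argmax(); m=abs((w-w[i]+180)%360-180)<4; q=np.clip(d[m],0,None)
            top.append((round(float(w[i]+(((w[m]-w[i]+180)%360-180)*q).sum()/q.sum()),1),round(float(e[i])))); e[abs((w-w[i]+180)%360-180)<10]=-99
        out[k]=top
    print(name,out)
if __name__=="__main__":
    import sys
    [meas(n) for n in sys.argv[1:]]
E
python3 ang.py side
```

```text
side {'index': [(-36.0, 43), (-105.1, 1), (107.3, 1)], 'long': [(-107.2, 94), (-174.5, 6), (-155.5, 5)]}
```

Request:
{"name": "step_arm", "arguments": {
  "commands": [
    [[0,0,6,0.41,-0.17,0,1],[0,0,6,0.41,-0.17,0,1],[0,0,6,0.41,-0.17,0,1],[0,0,6,0.41,-0.17,0,1],[0,0,6,0.41,-0.17,0,1]]
  ]
}}

```text
time: 7.85
tcp_pos: [548.7, 41.8, 19.8]
orientation: [3.141, 0.002, 0.463]
force: [-1.5, -2.6, -0.1]
width: -0.0
```

```bash
python3 ang.py side; python3 arc.py "[(66,18)]"
```

```text
side {'index': [(-65.6, 50), (113.2, 2), (-135.2, 1)], 'long': [(-107.2, 93), (111.1, 13), (93.8, 10)]}
now [549.1  42.7  19.8] [-1.80e+02  1.00e-01  2.63e+01] [-1.5 -1.  -0.5] 7.9 q7 -1.46
[-0.01, 0.06, 5.79, 0.46, -0.15, -0.02, 1.0]
```

Request:
{"name": "step_arm", "arguments": {
  "commands": [
    [[0,0,6,0.41,-0.17,0,1],[0,0,6,0.41,-0.17,0,1],[0,0,6,0.41,-0.17,0,1],[0,0,6,0.41,-0.17,0,1],[0,0,6,0.41,-0.17,0,1]]
  ]
}}

```text
time: 8.52
tcp_pos: [565.8, 55.6, 19.6]
orientation: [3.141, 0.002, -0.059]
force: [-1.5, -1.1, 0.3]
width: -0.005
```

Request:
{"name": "step_arm", "arguments": {
  "commands": [
    [[0,0,4,0.27,-0.11,0,1],[0,0,0,0,0,0,1]]
  ]
}}

```text
time: 8.78
tcp_pos: [569.0, 56.9, 19.7]
orientation: [3.141, 0.001, -0.125]
force: [-1.3, -1.6, -0.8]
width: 0.001
```

```bash
python3 ang.py side; python3 arc.py "[(103,18)]"
```

```text
side {'index': [(-99.6, 87), (81.0, 10), (-136.9, 1)], 'long': [(-107.2, 94), (88.1, 14), (73.7, 11)]}
now [569.   56.9  19.7] [ 1.8e+02  1.0e-01 -7.2e+00] [-1.4 -0.2 -0.5] 8.82 q7 -1.9
[0.02, 0.07, 9.33, 0.71, -0.23, -0.03, 1.0]
```

Request:
{"name": "step_arm", "arguments": {
  "commands": [
    [[0,0,3,0.2,-0.085,0,1],[0,0,3,0.2,-0.085,0,1],[0,0,0,0,0,0,1]]
  ]
}}

```text
time: 9.2
tcp_pos: [573.4, 58.1, 19.7]
orientation: [3.141, 0.001, -0.231]
force: [-1.9, -0.7, -2.0]
width: -0.002
```

```bash
python3 ang.py side
```

```text
side {'index': [(-105.5, 93), (74.1, 11), (110.4, 1)], 'long': [(-107.2, 93), (70.1, 24), (83.1, 20)]}
```

Request:
{"name": "step_arm", "arguments": {
  "commands": [
    [[0,0,1.6,0.11,-0.045,0,1],[0,0,0,0,0,0,1]]
  ]
}}

```text
time: 9.5
tcp_pos: [575.0, 58.4, 19.9]
orientation: [-3.142, 0.0, -0.261]
force: [-2.0, 0.2, -1.0]
width: 0.001
```

```bash
python3 ang.py side
python3 - <<'E'
from h import *
c=optics.capture('side');cv2.imwrite('pics/i.png',cv2.resize(c['pixels'][175:245,160:260],None,fx=8,fy=8,interpolation=cv2.INTER_CUBIC))
E
```

```text
side {'index': [(-107.3, 98), (72.3, 9), (-143.2, 1)], 'long': [(-107.2, 93), (69.0, 31), (81.5, 19)]}
```

View pics/i.png

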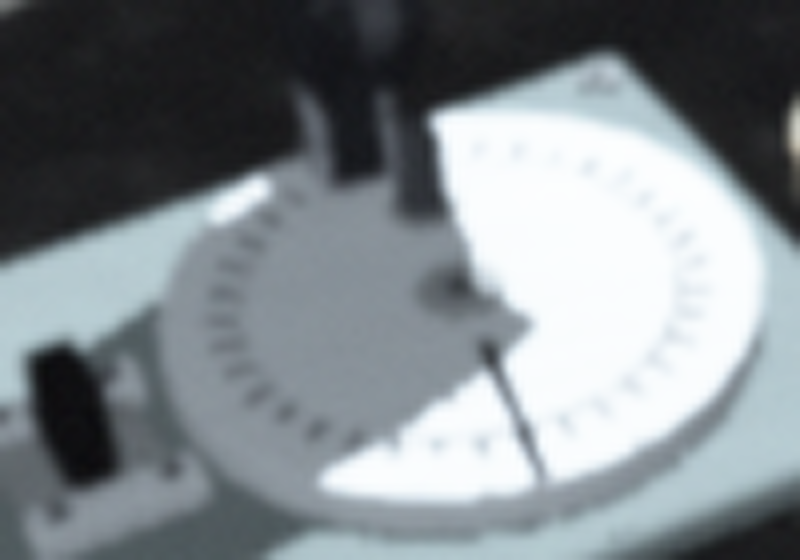

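The index line and long line form one continuous line from (487,350) to (542,480), at −107.3° and −107.2°. I'll back off, rise and go behind the tab.

Request:
{"name": "step_arm", "arguments": {
  "commands": [
    [[0,0,0,-0.5,0,0,1],[0,0,0,-1,0,0,1],[0,0,0,-0.5,0,-1.5,1],[0,0,0,0,0,-3,1],[0,0,0,0,0,0,1]]
  ]
}}

```text
time: 10.22
tcp_pos: [557.6, 63.8, 68.1]
orientation: [-3.139, -0.005, -0.262]
force: [0.0, -1.1, -0.4]
width: -0.0
```

```bash
python3 ang.py side; python3 plan.py "[(434,27,65,-4.5,5),(434,27,18,-4.5,3)]"; python3 -c "
from h import *
c=optics.capture('side')
for z in (18,36):print(w2px(c,[468,23,40]),w2px(c,[447,26,z]))"
```

```text
side {'index': [(-107.6, 97), (73.0, 21), (113.8, 1)], 'long': [(69.6, 97), (-107.2, 93), (-154.9, 6)]}
now [556.8  63.6  66.9] [-179.9   -0.2  -15. ] [-0.5  0.4 -1.4] 10.28 q7 -2.01
[-0.01, -0.04, -2.1, -2.18, 1.34, 0.03, 1.0]
[-0.01, -0.04, -2.1, -2.23, 1.26, 0.03, 1.0]
[-0.01, -0.04, -2.1, -2.27, 1.18, 0.03, 1.0]
[-0.01, -0.04, -2.1, -2.32, 1.09, 0.03, 1.0]
[-0.01, -0.04, -2.1, -2.35, 1.01, 0.04, 1.0]
[0.0, 0.0, 0.0, 0.0, -0.0, 1.57, 1.0]
[0.0, 0.0, 0.0, 0.0, -0.0, 1.57, 1.0]
[0.0, 0.0, 0.0, 0.0, -0.0, 1.57, 1.0]
[165.48190011 227.00943179] [157.02363302 238.69682058]
[165.48190011 227.00943179] [155.43124826 232.03643827]
```

Request:
{"name": "step_arm", "arguments": {
  "commands": [
    [[0,0,-2.1,-2.2,1.35,0,1],[0,0,-2.1,-2.2,1.25,0,1],[0,0,-2.1,-2.3,1.2,0,1],[0,0,-2.1,-2.3,1.1,0,1],[0,0,-2.1,-2.35,1.0,0,1]]
  ]
}}

```text
time: 10.95
tcp_pos: [431.8, 26.4, 64.5]
orientation: [3.141, 0.001, -0.077]
force: [0.6, -0.9, 0.5]
width: -0.002
```

Request:
{"name": "step_arm", "arguments": {
  "commands": [
    [[0,0,0,0,0,1.6,1],[0,0,0,0,0,1.6,1],[0,0,0,0,0,1.5,1],[0,0,0,0,0,0,1]]
  ]
}}

```text
time: 11.45
tcp_pos: [431.9, 26.6, 17.0]
orientation: [3.141, 0.003, -0.078]
force: [0.5, 0.3, -0.4]
width: 0.001
```

```bash
python3 ang.py side; python3 plan.py "[]"
python3 - <<'E'
from h import *
c=optics.capture('side');cv2.imwrite('pics/k.png',cv2.resize(c['pixels'][175:255,120:240],None,fx=6,fy=6,interpolation=cv2.INTER_CUBIC))
E
```

```text
side {'index': [(-107.6, 99), (75.0, 20), (-80.4, 0)], 'long': [(69.6, 94), (-107.2, 93), (-174.3, 2)]}
now [432.4  26.6  17.6] [ 1.8e+02  1.0e-01 -4.5e+00] [-0.2 -0.3  0. ] 11.5 q7 -1.85
```

View pics/k.png

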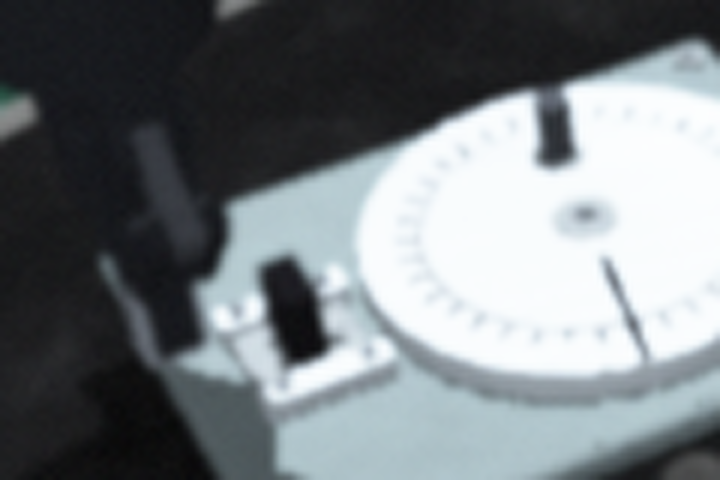

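The fingertip at (195,245–345) in the crop stands behind the tab at (295,310) and lines up with it; the dial still reads aligned. I'll advance while watching the force.

Request:
{"name": "step_arm", "arguments": {
  "commands": [
    [[0,0,0,0.8,0,0,1],[0,0,0,0.6,0,0,1],[0,0,0,0.5,0,0,1],[0,0,0,0,0,0,1]]
  ]
}}

```text
time: 12.05
tcp_pos: [452.6, 25.1, 18.1]
orientation: [-3.141, -0.001, -0.079]
force: [-1.2, 0.1, -0.4]
width: 0.008
```

Request:
{"name": "step_arm", "arguments": {
  "commands": [
    [[0,0,0,0.4,0,0,1],[0,0,0,0.4,0,0,1],[0,0,0,0,0,0,1]]
  ]
}}

```text
time: 12.42
tcp_pos: [460.3, 24.5, 18.0]
orientation: [-3.142, -0.0, -0.079]
force: [0.5, 0.3, -0.8]
width: 0.0
```

Request:
{"name": "step_arm", "arguments": {
  "commands": [
    [[0,0,0,0.4,0,0,1],[0,0,0,0,0,0,1]]
  ]
}}

```text
time: 12.68
tcp_pos: [464.4, 24.2, 18.0]
orientation: [-3.142, -0.0, -0.079]
force: [-0.2, -0.9, -0.5]
width: 0.003
```

Request:
{"name": "step_arm", "arguments": {
  "commands": [
    [[0,0,0,0.3,0,0,1],[0,0,0,0,0,0,1]]
  ]
}}

```text
time: 12.92
tcp_pos: [467.3, 23.9, 18.0]
orientation: [-3.142, -0.0, -0.079]
force: [-0.6, -0.1, 0.3]
width: -0.003
```

Request:
{"name": "step_arm", "arguments": {
  "commands": [
    [[0,0,0,0.3,0,0,1],[0,0,0,0,0,0,1]]
  ]
}}

```text
time: 13.18
tcp_pos: [469.6, 23.7, 17.9]
orientation: [3.141, 0.001, -0.078]
force: [-2.4, -0.1, 1.6]
width: -0.001
```

Request:
{"name": "step_arm", "arguments": {
  "commands": [
    [[0,0,0,0.3,0,0,1],[0,0,0,0,0,0,1]]
  ]
}}

```text
time: 13.42
tcp_pos: [469.6, 23.6, 17.6]
orientation: [3.141, 0.006, -0.078]
force: [-9.1, 1.1, 7.0]
width: -0.002
```

Request:
{"name": "step_arm", "arguments": {
  "commands": [
    [[0,0,0,0.2,0,0,1],[0,0,0,0,0,0,1]]
  ]
}}

```text
time: 13.68
tcp_pos: [469.5, 23.5, 17.4]
orientation: [3.14, 0.009, -0.078]
force: [-15.0, 1.1, 10.4]
width: 0.002
```

Request:
{"name": "step_arm", "arguments": {
  "commands": [
    [[0,0,0,0.2,0,0,1],[0,0,0,0,0,0,1]]
  ]
}}

```text
time: 13.92
tcp_pos: [469.5, 23.4, 17.3]
orientation: [3.14, 0.013, -0.078]
force: [-17.1, 1.8, 13.8]
width: 0.001
```

The tool has stopped at x=469.6 with the force rising to 17 N, so it looks to be at the end stop. I'll draw back and compare before and after.

Request:
{"name": "step_arm", "arguments": {
  "commands": [
    [[0,0,0,-0.8,0,0,1],[0,0,0,-1.5,0,0,1],[0,0,0,-2.0,0,0,1],[0,0,0,0,0,-4,1],[0,0,0,0,0,-4,1]]
  ]
}}

```text
time: 14.55
tcp_pos: [433.7, 26.7, 98.9]
orientation: [-3.142, -0.0, -0.078]
force: [1.1, 0.2, -0.2]
width: 0.001
```

```bash
python3 ang.py side; python3 plan.py "[]"
python3 - <<'E'
from h import *
c=optics.capture('side');a=dict(c);a['pixels']=cv2.imread('pics/side0.png')
A=[rect(i,50,490,20,100,400) for i in(a,c)]
for i in A:
    g=cv2.cvtColor(i,cv2.COLOR_BGR2GRAY); print((g[150:290,180:215].mean(1)[::5]).round().astype(int).tolist())
cv2.imwrite('pics/l.png',np.hstack(A))
E
```

```text
side {'index': [(-107.6, 98), (73.0, 19), (-77.3, 0)], 'long': [(69.3, 95), (-107.2, 93), (-174.4, 2)]}
now [436.2  26.9 103.3] [-179.9   -0.4   -4.5] [ 1.4 -0.4  5. ] 14.6 q7 -1.83
[251, 246, 235, 220, 207, 199, 199, 204, 215, 229, 236, 235, 226, 207, 187, 172, 153, 121, 82, 50, 35, 30, 30, 30, 29, 27, 25, 25]
[251, 246, 236, 220, 201, 179, 147, 104, 63, 39, 31, 30, 29, 29, 28, 25, 25, 34, 58, 99, 152, 201, 232, 244, 245, 244, 243, 244]
```

View pics/l.png

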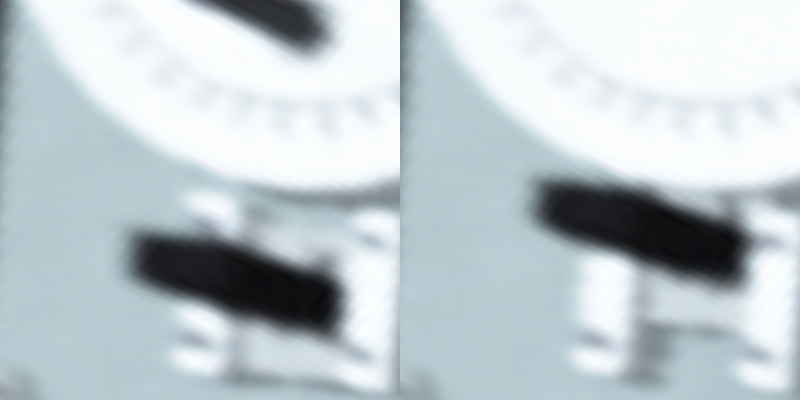

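The tab moved about 55 px at 0.25 mm/px, roughly 13.7 mm, so it is fully in. The dial is still aligned (−107.6° against −107.2°). The arm is clear of everything, so I'll hand in after one still row.

Request:
{"name": "step_arm", "arguments": {
  "commands": [
    [[0,0,0,0,0,0,1],[0,0,0,0,0,0,1]]
  ]
}}

```text
time: 14.9
tcp_pos: [433.4, 26.5, 97.1]
orientation: [3.141, 0.001, -0.078]
force: [0.1, 0.3, 0.4]
width: 0.003
```

```bash
python3 -c "
from cell import bot
print(bot.close_job())"
```

```text
the job is handed in; nothing more can be done
None
```

I pushed the stud about 104° clockwise until the index line met the long line, then pushed the locking tab in to its stop, drew back and handed the job in at 14.9 s. No verdict was reported.

- **Dial:** in the last side picture the index reads −107.6° and the long line −107.2°, about 0.4 mm apart at the rim against the 3.5 mm limit.
- **Tab:** the before and after pictures show it moved about 13.7 mm of its 14 mm. It stopped at the end with 17 N along the push.
- **Robot at the end:** it hung clear of the stage with no force on the tool.
- **Beaker, vial and tape roll:** I kept the arm away from them and felt no contact there, but I did not measure their positions again at the end.
- **One disagreement:** the real fingertip stood about 19 mm higher than the reported TCP. My first push therefore passed over the stud without touching it; I lowered the tool to allow for this and went on.

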